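# Open the quick-slide vise and lift the finished bracket out level

### The job

The bearing bracket in the small grey vise on the bench is finished: pull the sliding jaw back by its upright post until its lip is well clear of the bracket's foot, and leave it open; then take the bracket by its web and lift it up out of the vise, keeping it level, to at least 10 cm above where it sat. Finish still holding it there in the gripper over the vise, level and steady: do not put it down or let go. Leave the other things on the bench where they are.

Things in the scene. Friction and masses are not known exactly. Their poses are not given: they have to be found in the camera images.
- bracket: Finished aluminium bearing bracket, 0.22 to 0.42 kg, lying in the vise: foot plate 90 (x) x 50 (y) x 10 mm with an upright web and a bored round boss. Origin: centre of the foot's underside; x along the web toward the boss, z up. Centre of mass: x = 1, y = 0, about 25 mm up. It starts parallel to the vise's x axis (within 1 degree), up to 10 mm off the seat centre along x.
- bracket_web (a point): Middle of the top edge of the bracket's web, 70 mm above its underside, at bracket x = -12 mm. The web is 12 mm thick (y) and runs from bracket x = -42 to +18 mm; pinch it across the 12 mm, in its upper 30 mm, between x = -40 and +5 mm. Same axes as the bracket.
- bracket_boss (a point): Centre of the bored boss at the bracket's +x end: 34 mm diameter, 24 mm long along y, axis 43 mm above the underside at bracket x = 26 mm, so it begins at x = 9 mm. Same axes as the bracket.
- vise: Small grey quick-slide vise bolted to the bench: bed 80 (x) x 200 (y) mm, 112 mm over its side lugs, jaw tops 40 to 42 mm above the bench. Fixed jaw at the -y end, its face at y = -56 mm; the sliding jaw on the +y side opens toward +y. Origin: centre of the underside, on the bench; z up.
- vise_seat (a point): Point on the vise's seat (tops of the two ways, 15 mm above the bench) midway between the closed jaws, at vise x = 0, y = -30 mm. The bracket's foot lies on the ways. Same axes as the vise.
- vise_jaw (a joint): Opening of the sliding jaw in m along the vise's +y: 0 closed on the bracket's foot (2 mm of play), 0.045 fully open; starts at 0 to 0.002. About 3 N of friction, stays where it is left, no screw to turn. A hold-down lip (its underside 27.5 mm above the bench) reaches 8 mm past the jaw's face over the foot and traps it until the jaw is back.
- jaw_post (a point): Centre of the top of the upright pull post on the sliding jaw: round steel, 20 mm diameter, from the jaw's top (40 mm) to 85 mm above the bench. When closed it is at vise x = 0, y = +33 mm, its near side 47 mm from the bracket's web; it travels with the jaw. Same axes as the vise.
- collet: Grey steel spring collet, a short tapered cylinder 33 mm across and 31 mm high. Bystander. Origin: centre of its underside.
- pliers: Pliers with green handles lying flat, 166x54x13 mm. Bystander. Origin: under its middle.
- lathe_tool: Square brownish lathe tool bit lying flat, 125x14x14 mm. Bystander. Origin: under its middle.
- coil_spring: Pale coil spring standing upright, 47 mm across, 58 mm high. Bystander. Origin: centre of its underside.
- arbor: Dark collet arbor standing upright, 56 mm across at the widest, 105 mm high. Bystander. Origin: centre of its underside.
Not all that is in view belongs to the job. What is shaped like the bracket but red is not meant.

How it is judged:
By the outcome, as a careful person would: the job done as asked, in the order asked, and still so for the second after the job is handed in, while the arm keeps its last pose, push and grip.
It also fails if it takes over 35 s, if anything falls off the work surface, if the arm or the gripper's body presses on something with over 40 N, if the wrist force passes 120 N, or if a joint passes its speed limit or range.

### The arm

A 6-joint arm with a two-finger parallel gripper is mounted at the origin on a cart in front of the work surface, level with it; the furniture and walls round the work are solid. World frame = base frame: x ahead of the robot, y to its left, z up, the work surface at z = 0. Lengths are in m, angles in rad, forces in N, time in s.
With the tool pointing down it reaches from about 0.375 to 0.9 m from the base axis. Payload 3.1 kg.
Tool frame: the origin (TCP) lies on the centre line of the jaws, within the pads' length; the fingertips stand 25 mm ahead of it and the grasp point (between the pads) lies 6 mm ahead of it (manip.tip_extent is the distance from the TCP to the fingertips, in m); z points along the fingers, y is the line along which they close (so a half turn about z gives the same grasp; the last joint's range is limited). The gripper opens to 85 mm and grips with 20 to 120 N. Pads are 22 mm wide; open, the fingers measure 114 mm over their backs; the gripper's body (76 mm by 85 mm) begins 54 mm behind the grasp point. The pads swing forward as they close: fully open they stand 13 mm farther back than shut.
Start: joints at [-1.315, 0.527, 1.433, -0, 1.181, -0.178], TCP at [0.263, -0.567, 0.256] pointing down, gripper open.
Joint ranges: [-3.08, 3.08], [-0.75, 2.2], [0.22, 2.44], [-1.43, 4.57], [0, 2.65], [-2.85, 2.85]. Speed limits (rad/s): [2.79, 2.79, 3.14, 3.14, 3.14, 3.14].

### API

Orientations are given as a unit quaternion [x, y, z, w].
In Python, from station import readout, imaging, order, manip gives the robot as it stands.
- The arm moves only by the tool move_arm, never from a script. Its argument "rows" is a list of rows, each a list of 7 numbers: the turn, a rotation vector about the tool's x, y, z in degrees, then the shift along the tool's x, y, z in mm, then the closure, from 0 (fully open) to 1 (shut). A call has 1 to 12 rows; each row is the pose to reach, as a shift and turn from the pose commanded when the call began, along the tool's axes at that moment; what a row does not reach only later rows make up. A row lasts 1/12 s, in which the tool goes at most 41.7 mm and 7.16 degrees, less where a joint would pass 70% of its speed; a pose out of reach is approached as far as the arm can. A call with a gripper value outside its range is refused whole. The fingers move at their own pace and stop on an object; "squeeze" is the grip in N (left out, the last holds). Time passes only in rows, so rows that repeat a pose let the fingers close. It gives the time, the measured TCP pose, the force, the opening and the grip force at its end, in the units of the state.
- readout.sense(): the state, without advancing time (a new reading comes with each control period).
- imaging.snapshot(name): name is "scene" or "top" or "wrist"; returns a dict with "img" (420x560x3 uint8, red, green, blue), "z_map" (420x560 float32, m along the optical axis (not along the pixel's ray), 0 where there is no reading), "fovy" (degrees; the focal length in pixels is half the picture's height over the tangent of half this angle, whatever the lens; pixels are square), "cx", "cy" (the principal point, pixels), "rvec" (rotation vector, rad) and "tvec" (3), from world to camera coordinates, as OpenCV has them. Camera axes: x right, y down, z forward; pixel columns grow to the right and rows downward; lengths in m; the calibration is good to about 2 mm. The wrist camera is an equidistant fisheye: a pixel r from the principal point sees the ray r / f radians off the axis. A picture is of the moment at which its call begins.
- order.sign_off(): hands the job in; it is judged then, once.
The state is a dict: "t": time; "q": joint angles; "qd": joint speeds; "tau": joint torques, N m; "tcp_pos": TCP position; "tool_rot": TCP orientation; "force": force on the tool from outside, world axes, zero at the start; "ft_torque": the same for the moment, N m; "finger_gap": opening from 0.0 (shut) to 1.0 (fully open); "gripper_force": force on a finger pad.
Only numpy, scipy, OpenCV 4.12 (cv2) and the standard library are available. Lean on these libraries where they do the work, as an engineer would, in place of code of your own. Each camera call takes 0.05 s, during which the arm holds its last target. There are 200 camera calls.

## Working session

There is one attempt and no reset: what is moved stays moved. The work goes in short steps, Python scripts to look and compute and a tool call to move; the robot and the scene stay as the last step left them, time stands still between calls to the robot, and variables do not carry over. Pictures are saved under pics/ and viewed, at most 10 in all, crops included, and the job is handed in when it is done.

Besides the shell and the picture viewer there is one more tool, called after "Emit:" as name(argument=value, ...) on one line, values as JSON. move_arm: Moves the arm, as the interface text tells. Its arguments: {"type":"object","properties":{"rows":{"type":"array"},"squeeze":{"type":"number"}},"required":["rows"]}

```bash
mkdir -p pics; ls; cat > h.py <<'E'
import numpy as np,cv2
from scipy.spatial.transform import Rotation as R
from station import readout,imaging,order,manip
def cloud(s):
    # world point per pixel (pinhole cameras)
    h,w=s["z_map"].shape; f=h/2/np.tan(np.radians(s["fovy"])/2)
    u,v=np.meshgrid(np.arange(w),np.arange(h)); z=s["z_map"]
    c=np.stack([(u-s["cx"])/f*z,(v-s["cy"])/f*z,z],-1)
    M=R.from_rotvec(np.ravel(s["rvec"])).as_matrix()
    return (c-np.ravel(s["tvec"]))@M
def save(n,img): cv2.imwrite(n,cv2.cvtColor(img,cv2.COLOR_RGB2BGR))
E
python3 - <<'E'
from h import *
a=imaging.snapshot("scene");b=imaging.snapshot("top")
np.savez("s0.npz",**a);np.savez("t0.npz",**b)
save("pics/scene0.png",a["img"]);save("pics/top0.png",b["img"])
s=readout.sense();print(s,manip.tip_extent)
E
```

```text
pics
{'t': 0.1, 'q': array([-1.31550433e+00,  5.28424866e-01,  1.43376969e+00, -1.15737214e-05,
        1.18139417e+00, -1.78492382e-01]), 'qd': array([-0.00106973, -0.00223429, -0.00396926,  0.00093769, -0.00024685,
        0.00048592]), 'tau': array([-5.51625783e-05, -4.43304420e+01, -1.78586322e+01, -3.02811450e-04,
        3.94607559e-03,  9.82345682e-06]), 'tcp_pos': array([ 0.26256873, -0.56651822,  0.2554011 ]), 'tool_rot': array([ 9.76569992e-01,  2.15197711e-01, -4.36623894e-05, -9.97092884e-04]), 'force': array([-0.19411403,  0.24482405, -0.24191935]), 'ft_torque': array([-0.01900227, -0.03785088,  0.00362288]), 'gripper_force': 0.0, 'finger_gap': 1.001913882275075} 0.025
```

View pics/scene0.png

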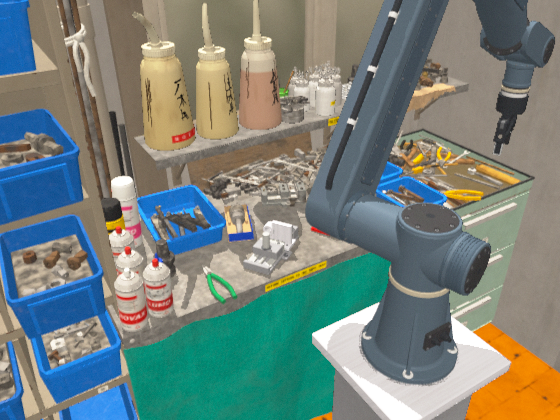

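View pics/top0.png

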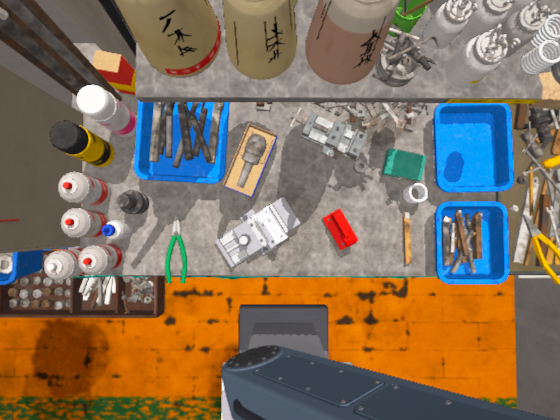

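The scene view shows the grey vise with the bracket around (272,245). In the top view the vise is near (257,232), with its post near (243,240). A red look-alike lies at (340,228) and grey metal parts at (335,133). The vise at (257,232) fits, since it has a sliding jaw with a post and a silver bracket in it. I'll confirm that in an enlarged crop and measure it.

```bash
python3 - <<'E'
from h import *
b=dict(np.load("t0.npz"));P=cloud(b)
save("pics/crop.png",cv2.resize(b["img"][185:285,200:320],(720,600),interpolation=cv2.INTER_CUBIC))
for n,(u,v) in dict(post=(243,240),vise=(262,225),red=(340,228),other=(335,133),bench=(300,250)).items(): print(n,P[v,u].round(3))
for z0,z1 in [(.03,.048),(.075,.095)]:
    r=P[185:285,200:315]; m=(r[...,2]>z0)&(r[...,2]<z1); q=r[m]; print(z0,len(q),q.min(0).round(3),q.max(0).round(3),q.mean(0).round(4))
np.set_printoptions(linewidth=250)
print((P[195:275:3,208:306:4,2]*1000).round().astype(int))
E
```

```text
post [0.455 0.101 0.086]
vise [0.489 0.06  0.064]
red [ 0.482 -0.119  0.067]
other [ 0.706 -0.111  0.052]
bench [ 0.428 -0.031 -0.001]
0.03 1323 [ 0.421 -0.027  0.03 ] [0.584 0.154 0.047] [0.4892 0.0529 0.041 ]
0.075 233 [0.446 0.018 0.075] [0.518 0.111 0.09 ] [0.475  0.0575 0.084 ]
[[  -3   -2    0   -2    1    2    2    3   -1    0   28   22   -1    2    2    4   -1    1   -2    1   -2   -1   -1    2   -2]
 [   4    0    2    1   -1    4   -1    0    1   -2    2    0    4   -1    4   -1    2    2   40   42    1    1    0    2    1]
 [   0    0    4    2    0    0    1    1    4   -3    0    0    0   -3    3    0    0   44   40   43   -1    0   -4   -2    0]
 [   1   -1    2   -2   -1    1    4   -2    1    1    0    0    3   -1    0   -1   42   45   43   37   42    3    0   -2   -1]
 [  -3    2    1    1    1   -2   -3   -2    3   -3    3    3    0    1   24   26   40   43   43   42   42   -1    4    2    0]
 [   1   -1   -2    1    2    1    0    0   -1    3    6    5   -1   63   68   24   42   42   46   44   45   43    0    0    0]
 [   2    3   -2    0    0   -1    1    0    1  
[... 1940 characters left out ...]
  0    0   -1    1   -1   -1    3   -1    0    2    1    1]
 [   1   -1    1    2   -2   29   26   17   10    3    1    1   -1    0    1   -2   -1   -1   -1    0    2    1    1    2    1]
 [   0    2   -1   -2    3   -1   26    7   -2    2    2 1003    2   -1    0    0    1    2   -1    2    2    3    0    4    1]
 [  -4   -1    0    3   -1    1    2    3    1    2    2   -2   -1    2    1    4    0    0    1    3   -1    2    1    2   -2]
 [  -1    2    1    1    0    0    1   -5    2   -3   -1   -1    2    0    4    2   -2   -1    1    3   -3    2    3    3   -1]
 [  -1   -3   -1   -1   -1    3    0    0   -2    1   -3    2    1    2    0    1   -1   -1   -1    1   -1    1    4    4    2]]
```

View pics/crop.png

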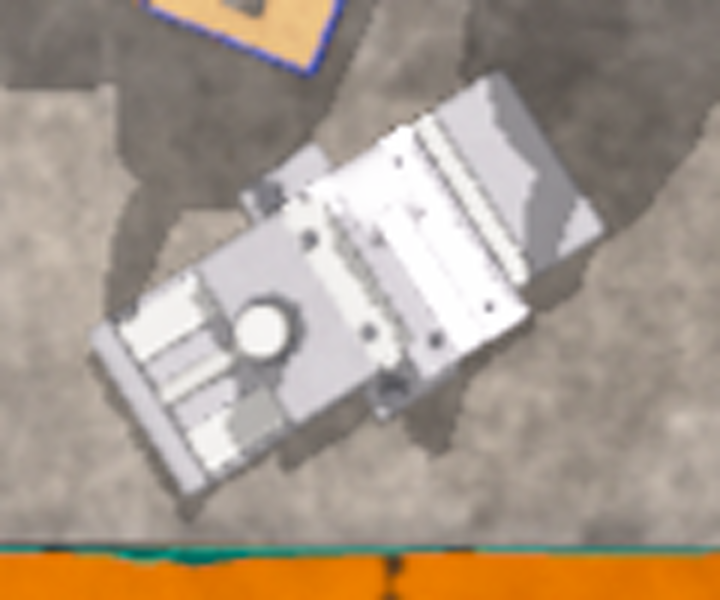

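The crop confirms it. The sliding jaw with its post is at lower left, the bracket sits in the middle (web at lower right, boss at upper left, z up to 85 mm as expected), and the fixed jaw is at upper right. Next I'll measure the axes, post and web.

```bash
python3 - <<'E'
from h import *
b=dict(np.load("t0.npz"));P=cloud(b)[185:285,200:315].reshape(-1,3)
hi=P[(P[:,2]>.079)&(P[:,2]<.095)]
isp=np.hypot(hi[:,0]-.453,hi[:,1]-.100)<.022
post=hi[isp][:,:2]; web=hi[~isp][:,:2]
cp,rp=cv2.minEnclosingCircle(post.astype(np.float32)); print("post",post.mean(0),cp,rp,len(post))
r=cv2.minAreaRect(web.astype(np.float32));print("web",web.mean(0),r,len(web))
low=P[(P[:,2]>.036)&(P[:,2]<.047)][:,:2]
fx=low[(low[:,1]<.035)|(low[:,0]>.56)]
sl=low[np.hypot(*(low-[.47,.09]).T)<.055]
for n,q in(("rest",low),):print(n,cv2.minAreaRect(q.astype(np.float32)))
# vise frame hypothesis, scan yaw by tightness of jaw tops
best=[]
for a in np.arange(10,60,.5):
    t=np.radians(a); ex=np.array([np.cos(t),np.sin(t)])
    p=low@ex; best.append((np.percentile(p,98)-np.percentile(p,2),a,(np.percentile(p,98)+np.percentile(p,2))/2))
print(sorted(best)[:4])
a=np.radians(sorted(best)[0][1]); ex=np.array([np.cos(a),np.sin(a)]);ey=np.array([-ex[1],ex[0]])
for n,q in(("post",post),("web",web)):
  print(n,(q@ex).min(),(q@ex).max(),(q@ex).mean(),(q@ey).min(),(q@ey).max(),(q@ey).mean())
print(np.histogram(low@ey,np.arange(-.3,-.0,.01)),)
print(np.histogram(low@ey,np.arange(-.26,-.0,.01)+0.0)[0].sum(), (low@ey).min(),(low@ey).max())
boss=P[(P[:,2]>.066)&(P[:,2]<.078)][:,:2];boss=boss[np.hypot(*(boss-[.53,.07]).T)<.05];print("boss",boss.mean(0),boss@ex@np.ones(len(boss))/len(boss),len(boss), np.degrees(np.arctan2(*(boss.mean(0)-web.mean(0))[::-1])))
E
```

```text
post [0.45589471 0.10188083] (0.4556506872177124, 0.10232320427894592) 0.009886951185762882 59
web [0.47601162 0.03866465] ((0.47623929381370544, 0.03891437500715256), (0.0592745766043663, 0.01186116598546505), 33.635398864746094) 143
rest ((0.48768314719200134, 0.051864489912986755), (0.07773341238498688, 0.14556218683719635), 32.81739044189453)
[(np.float64(0.07258250144266976), np.float64(33.0), np.float64(0.43771091192696593)), (np.float64(0.07260338790854898), np.float64(32.5), np.float64(0.4396391416101936)), (np.float64(0.07262903471216081), np.float64(32.0), np.float64(0.44141183831320563)), (np.float64(0.07267534662809133), np.float64(31.5), np.float64(0.44331256494060545))]
post 0.4287340493898714 0.4469085924091209 0.4378337537437183 -0.171807044463333 -0.15256304164334378 -0.16285360349967182
web 0.390901999573481 0.4502185577896887 0.4202752133225599 -0.2328491415842209 -0.22091015023207647 -0.22682760783671785
(array([ 64, 140, 138, 137,  99,   0,   2,   0,   0,  95, 134, 132, 133,
       106, 101,   4,   0,   0,   0,   0,   0,   0,   0,   0,   0,   0,
         0,   0,   0]), array([-0.3 , -0.29, -0.28, -0.27, -0.26, -0.25, -0.24, -0.23, -0.22,
       -0.21, -0.2 , -0.19, -0.18, -0.17, -0.16, -0.15, -0.14, -0.13,
       -0.12, -0.11, -0.1 , -0.09, -0.08, -0.07, -0.06, -0.05, -0.04,
       -0.03, -0.02, -0.01]))
806 -0.2949033884955442 -0.1493273290270709
boss [0.50925043 0.0598423 ] 0.45968579851239416 115 32.502685716442855
```

```bash
cat >> h.py <<'E'
def plan(pos,yaw):
    # yaw = world angle (deg) of tool x, tool pointing down -> turn (deg), shift (mm) in tool axes
    s=readout.sense(); T=R.from_quat(s["tool_rot"])
    G=R.from_euler("z",yaw,degrees=True)*R.from_euler("x",180,degrees=True)
    print("turn",np.degrees((T.inv()*G).as_rotvec()).round(2),"shift",(T.inv().apply(np.array(pos)-s["tcp_pos"])*1e3).round(1),
      "tcp",s["tcp_pos"].round(4),"F",s["force"].round(1),"gap",round(s["finger_gap"],3),"gf",s["gripper_force"],"t",s["t"])
E
python3 -c "
from h import *
plan([.4558,.1020,.20],123)"
```

```text
turn [-7.000e-02 -1.100e-01 -9.815e+01] shift [ 456.3 -525.3   56.6] tcp [ 0.2626 -0.5665  0.2554] F [-0.2  0.2 -0.2] gap 1.002 gf 0.0 t 0.1
```

Emit:
move_arm(rows=[[0, 0, -2, 8, -9, 0, 0], [0, 0, -5, 23, -26, 0, 0], [0, 0, -9, 42, -48, 0, 0], [0, 0, -13, 61, -70, 0, 0], [0, 0, -18, 82, -95, 0, 0], [0, 0, -22, 103, -118, 0, 0], [0, 0, -27, 124, -142, 0, 0], [0, 0, -31, 145, -166, 0, 0], [0, 0, -36, 166, -190, 0, 0], [0, 0, -40, 187, -214, 0, 0], [0, 0, -45, 208, -238, 0, 0], [0, 0, -49, 229, -262, 0, 0]])

```text
t: 1.1
tcp_pos: [0.36, -0.2305, 0.2562]
tool_rot: [0.798, 0.603, 0.0, -0.0]
force: [-0.1, 0.7, 0.4]
finger_gap: 0.998
gripper_force: 0.0
```

```bash
python3 -c "
from h import *
plan([.4558,.1020,.18],123)"
```

```text
turn [-1.000e-02 -5.000e-02 -4.884e+01] shift [346.    1.4  76.5] tcp [ 0.36   -0.2305  0.2562] F [-0.1  0.7  0.4] gap 0.998 gf 0.0 t 1.1
```

Emit:
move_arm(rows=[[0, 0, -4, 30, 0, 0, 0], [0, 0, -9, 63, 0, 2, 0], [0, 0, -14, 97, 0, 6, 0], [0, 0, -19, 132, 0, 12, 0], [0, 0, -24, 168, 0, 20, 0], [0, 0, -29, 204, 0, 30, 0], [0, 0, -34, 240, 0, 42, 0], [0, 0, -39, 274, 1, 53, 0], [0, 0, -43, 304, 1, 62, 0], [0, 0, -46, 327, 1, 70, 0], [0, 0, -48, 340, 1, 75, 0], [0, 0, -49, 346, 1, 76, 0]])

```text
t: 2.1
tcp_pos: [0.4564, 0.1013, 0.1795]
tool_rot: [0.476, 0.88, -0.0, -0.001]
force: [0.2, -1.1, -0.2]
finger_gap: 1.0
gripper_force: 0.0
```

Emit:
move_arm(rows=[[0, 0, 0, 0, 0, 0, 0], [0, 0, 0, 0, 0, 0, 0]])

```text
t: 2.27
tcp_pos: [0.457, 0.0989, 0.1805]
tool_rot: [0.478, 0.878, -0.0, -0.0]
force: [0.2, 0.2, -0.5]
finger_gap: 1.002
gripper_force: 0.0
```

```bash
python3 - <<'E'
from h import *
plan([.4558,.1020,.075],123)
b=imaging.snapshot("scene");save("pics/s1.png",cv2.resize(b["img"][150:300,180:380],(800,600)))
E
```

```text
turn [-0.03  0.   -0.11] shift [  3.2   0.7 105.5] tcp [0.457  0.0989 0.1805] F [ 0.2  0.2 -0.5] gap 1.002 gf 0.0 t 2.2667
```

View pics/s1.png

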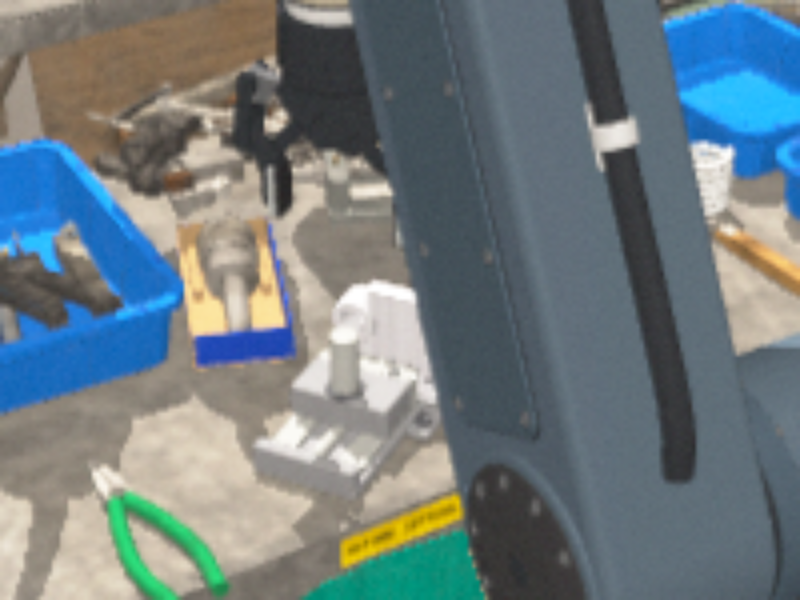

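The gripper (crop ~(290,150)) is above the post (345,360) with its closing line across the vise and clear of the bracket. Descending onto the post.

Emit:
move_arm(rows=[[0, 0, 0, 1, 0, 8, 0], [0, 0, 0, 2, 1, 22, 0], [0, 0, 0, 3, 1, 38, 0], [0, 0, 0, 3, 1, 54, 0], [0, 0, 0, 3, 1, 68, 0], [0, 0, 0, 3, 1, 80, 0], [0, 0, 0, 3, 1, 90, 0], [0, 0, 0, 3, 1, 98, 0], [0, 0, 0, 3, 1, 103, 0], [0, 0, 0, 3, 1, 105, 0], [0, 0, 0, 3, 1, 105, 0]])

```text
t: 3.23
tcp_pos: [0.4567, 0.1017, 0.0751]
tool_rot: [0.479, 0.878, -0.0, -0.0]
force: [1.1, -0.3, 0.5]
finger_gap: 0.998
gripper_force: 0.0
```

```bash
python3 -c "
from h import *
plan([.4558,.1020,.075],123)"
```

```text
turn [-0.02 -0.02 -0.18] shift [ 0.7 -0.6  0.1] tcp [0.4567 0.1017 0.0751] F [ 1.1 -0.3  0.5] gap 0.998 gf 0.0 t 3.2333
```

Emit:
move_arm(rows=[[0, 0, 0, 0.5, -0.5, 0, 0.3], [0, 0, 0, 0.5, -0.5, 0, 0.5], [0, 0, 0, 0.5, -0.5, 0, 0.6], [0, 0, 0, 0.5, -0.5, 0, 0.7], [0, 0, 0, 0.5, -0.5, 0, 0.8], [0, 0, 0, 0.5, -0.5, 0, 0.9], [0, 0, 0, 0.5, -0.5, 0, 0.9], [0, 0, 0, 0.5, -0.5, 0, 0.9], [0, 0, 0, 0.5, -0.5, 0, 0.9], [0, 0, 0, 0.5, -0.5, 0, 0.9], [0, 0, 0, 0.5, -0.5, 0, 0.9], [0, 0, 0, 0.5, -0.5, 0, 0.9]], squeeze=40)

```text
t: 4.23
tcp_pos: [0.4545, 0.1019, 0.0757]
tool_rot: [0.478, 0.878, -0.001, -0.001]
force: [-2.7, -1.3, 5.4]
finger_gap: 0.219
gripper_force: 38.9
```

Gripped the post: the gap is about 19 mm against a 20 mm post. Now pulling along vise +y, which is tool +x.

Emit:
move_arm(rows=[[0, 0, 0, 2, 0, 0, 0.9], [0, 0, 0, 5, 0, 0, 0.9], [0, 0, 0, 9, 0, 0, 0.9], [0, 0, 0, 14, 0, 0, 0.9], [0, 0, 0, 19, 0, 0, 0.9], [0, 0, 0, 24, 0, 0, 0.9], [0, 0, 0, 29, 0, 0, 0.9], [0, 0, 0, 34, 0, 0, 0.9], [0, 0, 0, 38, 0, 0, 0.9], [0, 0, 0, 40, 0, 0, 0.9], [0, 0, 0, 41, 0, 0, 0.9], [0, 0, 0, 41, 0, 0, 0.9]])

```text
t: 5.23
tcp_pos: [0.4325, 0.1363, 0.0757]
tool_rot: [0.478, 0.878, -0.001, -0.001]
force: [-2.3, -3.5, 6.5]
finger_gap: 0.224
gripper_force: 39.0
```

```bash
python3 -c "
from h import *
plan([.4558,.1020,.075],123)"
```

```text
turn [-0.14 -0.04 -0.09] shift [-41.5   0.9   0.6] tcp [0.4325 0.1363 0.0757] F [-2.3 -3.5  6.5] gap 0.224 gf 39.011351466178894 t 5.2333
```

Emit:
move_arm(rows=[[0, 0, 0, 0, 0, 0, 0.5], [0, 0, 0, 0, 0, 0, 0], [0, 0, 0, 0, 0, 0, 0], [0, 0, 0, 0, 0, 0, 0], [0, 0, 0, 0, 0, 0, 0], [0, 0, 0, 0, 0, 0, 0], [0, 0, 0, 0, 0, 0, 0], [0, 0, 0, 0, 0, 0, 0]])

```text
t: 5.9
tcp_pos: [0.4339, 0.1367, 0.0753]
tool_rot: [0.478, 0.878, 0.0, 0.0]
force: [-0.1, -0.5, 0.1]
finger_gap: 1.0
gripper_force: 0.0
```

Emit:
move_arm(rows=[[0, 0, 0, 0, 0, -6, 0], [0, 0, 0, 0, 0, -18, 0], [0, 0, 0, 0, 0, -35, 0], [0, 0, 0, 0, 0, -55, 0], [0, 0, 0, 0, 0, -75, 0], [0, 0, 0, 0, 0, -90, 0], [0, 0, 0, 0, 0, -98, 0], [0, 0, 0, 0, 0, -100, 0]])

```text
t: 6.57
tcp_pos: [0.4346, 0.1367, 0.1769]
tool_rot: [0.478, 0.878, 0.001, 0.001]
force: [0.7, -0.6, -0.2]
finger_gap: 0.998
gripper_force: 0.0
```

```bash
python3 - <<'E'
from h import *
a=np.radians(33);ex=np.array([np.cos(a),np.sin(a)])
w=np.array([.4761,.0388])+.005*ex; print(w)
plan([*w,.175],33)
b=imaging.snapshot("top");P=cloud(b)[185:285,200:315].reshape(-1,3)
hi=P[(P[:,2]>.079)&(P[:,2]<.095)];w2=hi[np.hypot(*(hi[:,:2]-[.476,.039]).T)<.04]
print(len(hi),len(w2),w2.mean(0))
s=imaging.snapshot("wrist");save("pics/w1.png",s["img"])
E
```

```text
[0.48029335 0.0415232 ]
turn [ 2.100e-01 -6.000e-02  8.986e+01] shift [-104.8  -13.3    2.1] tcp [0.4346 0.1367 0.1769] F [ 0.7 -0.6 -0.2] gap 0.998 gf 0.0 t 6.5667
143 142 [0.47619095 0.03877572 0.0852554 ]
```

View pics/w1.png

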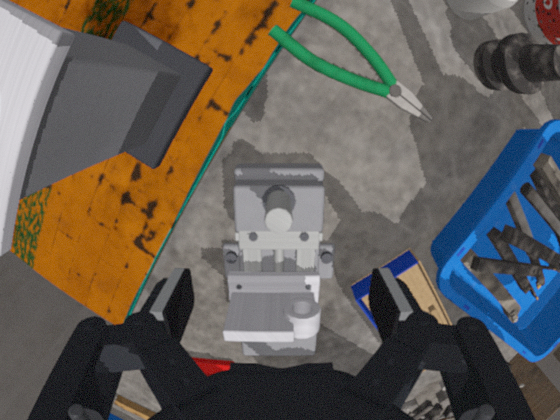

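The wrist view shows the jaw back (post at (278,218)), with a clear gap between its lip (y≈240) and the foot (y≈285). The bracket hasn't moved. Next I'll turn 90° and go over the web.

Emit:
move_arm(rows=[[0, 0, 5, -5, -1, 0, 0], [0, 0, 12, -14, -2, 0, 0], [0, 0, 19, -24, -3, 0, 0], [0, 0, 26, -34, -4, 0, 0], [0, 0, 33, -44, -6, 0, 0], [0, 0, 40, -54, -7, 0, 0], [0, 0, 47, -64, -8, 0, 0], [0, 0, 54, -74, -9, 0, 0], [0, 0, 61, -83, -10, 0, 0], [0, 0, 68, -91, -11, 0, 0], [0, 0, 75, -98, -12, 0, 0], [0, 0, 82, -103, -13, 0, 0]])

```text
t: 7.67
tcp_pos: [0.4785, 0.0425, 0.174]
tool_rot: [0.938, 0.346, -0.001, -0.001]
force: [-0.5, -0.6, 0.1]
finger_gap: 0.999
gripper_force: 0.0
```

Emit:
move_arm(rows=[[0, 0, 5, 0, 0, 0, 0], [0, 0, 8, 0, 0, 0, 0], [0, 0, 8, 0, 0, 0, 0], [0, 0, 8, 0, 0, 0, 0]])

```text
t: 8.0
tcp_pos: [0.4781, 0.0431, 0.1743]
tool_rot: [0.959, 0.283, -0.001, -0.001]
force: [0.0, 0.6, 1.0]
finger_gap: 1.001
gripper_force: 0.0
```

```bash
python3 -c "
from h import *
plan([.4803,.0415,.078],33)"
```

```text
turn [-0.09  0.11 -0.07] shift [ 1.1  2.7 96.3] tcp [0.4781 0.0431 0.1743] F [0.  0.6 1. ] gap 1.001 gf 0.0 t 8.0
```

Emit:
move_arm(rows=[[0, 0, 0, 0.5, 1, 6, 0], [0, 0, 0, 1, 2.5, 18, 0], [0, 0, 0, 1, 2.7, 32, 0], [0, 0, 0, 1, 2.7, 46, 0], [0, 0, 0, 1, 2.7, 59, 0], [0, 0, 0, 1, 2.7, 71, 0], [0, 0, 0, 1, 2.7, 81, 0], [0, 0, 0, 1, 2.7, 89, 0], [0, 0, 0, 1, 2.7, 93, 0], [0, 0, 0, 1, 2.7, 95, 0], [0, 0, 0, 1, 2.7, 95, 0], [0, 0, 0, 1, 2.7, 95, 0]])

```text
t: 9.0
tcp_pos: [0.4814, 0.0413, 0.0806]
tool_rot: [0.959, 0.283, 0.0, 0.0]
force: [0.2, -0.3, 0.9]
finger_gap: 1.002
gripper_force: 0.0
```

```bash
python3 - <<'E'
from h import *
plan([.4803,.0415,.078],33)
E
```

```text
turn [ 0.02 -0.03 -0.14] shift [-0.8 -0.7  2.6] tcp [0.4814 0.0413 0.0806] F [ 0.2 -0.3  0.9] gap 1.002 gf 0.0 t 9.0
```

Emit:
move_arm(rows=[[0, 0, 0, -0.5, -0.7, 2, 0.3], [0, 0, 0, -0.5, -0.7, 2, 0.5], [0, 0, 0, -0.5, -0.7, 2, 0.6], [0, 0, 0, -0.5, -0.7, 2, 0.7], [0, 0, 0, -0.5, -0.7, 2, 0.78], [0, 0, 0, -0.5, -0.7, 2, 0.84], [0, 0, 0, -0.5, -0.7, 2, 0.9], [0, 0, 0, -0.5, -0.7, 2, 1], [0, 0, 0, -0.5, -0.7, 2, 1], [0, 0, 0, -0.5, -0.7, 2, 1], [0, 0, 0, -0.5, -0.7, 2, 1], [0, 0, 0, -0.5, -0.7, 2, 1]], squeeze=70)

```text
t: 10.0
tcp_pos: [0.4803, 0.0417, 0.0785]
tool_rot: [0.959, 0.283, 0.0, -0.0]
force: [-0.6, 1.2, 5.6]
finger_gap: 0.128
gripper_force: 68.9
```

Gripped the web (about 11 mm). Lifting gently first.

Emit:
move_arm(rows=[[0, 0, 0, 0, 0, -1, 1], [0, 0, 0, 0, 0, -3, 1], [0, 0, 0, 0, 0, -6, 1], [0, 0, 0, 0, 0, -9, 1], [0, 0, 0, 0, 0, -12, 1], [0, 0, 0, 0, 0, -15, 1], [0, 0, 0, 0, 0, -18, 1], [0, 0, 0, 0, 0, -20, 1], [0, 0, 0, 0, 0, -20, 1], [0, 0, 0, 0, 0, -20, 1]])

```text
t: 10.83
tcp_pos: [0.4804, 0.0417, 0.0985]
tool_rot: [0.959, 0.283, 0.0, 0.0]
force: [-0.0, -0.5, -4.5]
finger_gap: 0.129
gripper_force: 68.1
```

Emit:
move_arm(rows=[[0, 0, 0, 0, 0, -3, 1], [0, 0, 0, 0, 0, -10, 1], [0, 0, 0, 0, 0, -20, 1], [0, 0, 0, 0, 0, -32, 1], [0, 0, 0, 0, 0, -44, 1], [0, 0, 0, 0, 0, -56, 1], [0, 0, 0, 0, 0, -68, 1], [0, 0, 0, 0, 0, -80, 1], [0, 0, 0, 0, 0, -91, 1], [0, 0, 0, 0, 0, -99, 1], [0, 0, 0, 0, 0, -103, 1], [0, 0, 0, 0, 0, -105, 1]])

```text
t: 11.83
tcp_pos: [0.4804, 0.0417, 0.204]
tool_rot: [0.959, 0.283, 0.0, 0.0]
force: [-0.7, 0.5, -3.8]
finger_gap: 0.132
gripper_force: 68.2
```

Emit:
move_arm(rows=[[0, 0, 0, 0, 0, 0, 1], [0, 0, 0, 0, 0, 0, 1], [0, 0, 0, 0, 0, 0, 1], [0, 0, 0, 0, 0, 0, 1], [0, 0, 0, 0, 0, 0, 1], [0, 0, 0, 0, 0, 0, 1]])

```text
t: 12.33
tcp_pos: [0.4802, 0.0417, 0.203]
tool_rot: [0.959, 0.283, -0.0, -0.0]
force: [-0.0, 0.6, -3.8]
finger_gap: 0.131
gripper_force: 68.2
```

```bash
python3 - <<'E'
from h import *
plan([.4803,.0415,.2],33)
b=imaging.snapshot("top");c=imaging.snapshot("scene")
im=np.hstack([cv2.resize(b["img"][170:290,190:310],(400,400)),cv2.resize(c["img"][180:300,220:340],(400,400))])
save("pics/end.png",im)
P=cloud(c)[180:300,220:340].reshape(-1,3);P=P[(P[:,2]>.1)&(P[:,2]<.15)&(np.hypot(P[:,0]-.48,P[:,1]-.05)<.07)]
print(len(P),P.min(0) if len(P) else 0)
E
```

```text
turn [-0.03  0.03 -0.15] shift [0.  0.2 3. ] tcp [0.4802 0.0417 0.203 ] F [-0.   0.6 -3.8] gap 0.131 gf 68.24388384819031 t 12.3333
143 [0.45108648 0.0417024  0.13409227]
```

View pics/end.png

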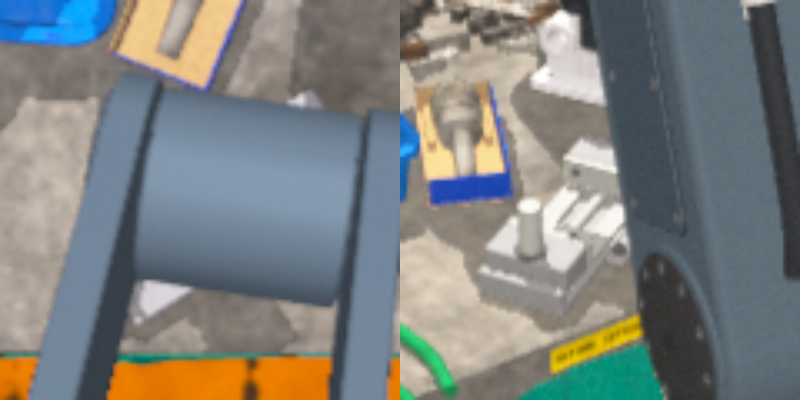

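The right half shows the bracket held level at (570,70), its foot about 0.135–0.14 m up (it sat at 0.015 m), and the vise empty with its jaw back (post at (530,230)). The force is steady.

```bash
python3 -c "
from h import *
print(order.sign_off())"
```

```text
the job is handed in; nothing more can be done
None
```

The job is handed in: the jaw was pulled back about 41 mm and left open, and the bracket is held level and steady by its web about 12 cm above its seat over the vise.

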